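# Slide a microplate over the lip into a shaker nest and clamp it with the torque knob

### The job

Push the white microplate along the shaker's loading deck and over the orange lip, so that it drops flat into the pocket beyond. Then turn the black clamp knob clockwise until the yellow finger has swung fully over the plate and the knob's slip clutch gives way by a click or two (at least 20 degrees of knob turn with the finger standing still), and let go. Slide the plate without tipping it up, and leave the timer and pipette where they are.

Things in the scene. Friction and masses are not known exactly. Their poses are not given: they have to be found in the camera images.
- shaker: White low plate shaker, fixed, 218 x 172 mm, with a side pod (y to 134, x -23 to 83 mm) for the clamp. Origin: on the bench (z = 0), on the centre line, below the pocket-side face of the orange lip. +x = push direction (deck, lip, pocket), +y = towards the clamp, z up. Loading deck: x -114 to -18 mm, top 48 mm high, rear end open. All rails and walls are 58 mm high.
- plate: White microplate, about 0.1 kg, a plain block 86 mm (its x, push direction) x 128 mm (its y) x 14 mm thick. Origin: centre of its underside. Starts flat on the deck, slightly askew. Seated, its top is 58 mm above the bench. Too wide to grasp: push its rear edge, with the fingertips above the lip's height, until that edge has cleared the lip.
- nest (a point): Centre of the pocket floor, 45 mm beyond the lip's inner face, 44 mm above the bench; axes as the shaker's. Pocket: 90 mm long (end stop at shaker x = 90 mm), 134 mm wide, floor 4 mm below the deck and 7 mm below the lip. The seated plate's origin lies within about 3 mm of this point.
- lip (a point): Middle of the lip's pocket-side edge, on top, 51 mm above the bench; axes as the shaker's. The orange lip is flat from shaker x = -8 to 0 mm, with an easy ramp from the deck up to it (x -18 to -8). Side rails stand 153 mm apart along the deck and funnel in (shaker x -42 to -10 mm) to 132 mm at the lip.
- clamp (a joint): Angle (rad) of the yellow finger about a vertical shaft at shaker x = 30, y = 98 mm. 0: along shaker +x, clear of the plate; grows clockwise from above; 1.571: end stop, pointing to -y over the seated plate's edge. Finger 50 mm long, 13 wide, 8 thick, underside 60 mm above the bench; a plate not fully down blocks it. Starts at 0 to 0.4. Turns easily (0.04 N m), stays where left.
- knob (a joint): Slip angle (rad) of the knob against the finger's shaft, 0 at the start. The clutch holds up to 0.18 N m: while the finger is free it turns with the knob and this stays 0; once the finger is at its stop the knob turns on alone clockwise and this grows (0.26 rad a click). Total knob turn is about 1.5 to 2.1 rad: take two or more grasps.
- knob_grip (a point): On the knob's axis, mid-height of its wing, 92 mm above the bench. The black knob: a disc 48 mm across (70 to 78 mm above the bench) with an upright wing, 46 mm long along this point's x, 14 mm thick along its y, top 102 mm above the bench. The point turns with the knob; at slip 0 its x points along the finger. Grip across the 14 mm.
- clamp_tip (a point): Underside of the yellow finger near its tip, 45 mm from the shaft.
- timer: Bystander: light grey lab timer, 68 x 62 x 18 mm, lying left of the shaker; origin centre of underside.
- pipette: Bystander: pipette with yellow button, 231 mm long, lying at the left; origin centre of underside.

How it is judged:
On the way, in this order (a step that is already met when the one before it is completed fails the run):
1. the plate lies flat on the pocket floor (z of plate in the frame of nest below 0.0025 m and horizontal distance between plate and nest below 0.006 m and angle between plate's own z axis and vertical below 0.03 rad), for 0.2 s.
2. the finger is at its end stop over the plate and the clutch has slipped (value of joint clamp above 1.5 rad and value of joint knob above 0.3 rad), for 0.2 s.
At the end, for the whole second after the job is handed in: The plate lies at rest flat in the pocket (underside within 2.5 mm of the pocket floor, centre within 6 mm of the nest centre, tilt under 0.03 rad), the finger is swung over it to its end stop (clamp over 1.5 rad) and the clutch has slipped by more than 0.3 rad (all of step 1 and all of step 2 and linear speed of plate below 0.02 m/s); the robot touches nothing.
It fails at once if the plate is tipped up by more than 0.35 rad (angle between plate's own z axis and vertical above 0.35 rad).
It fails at once if the timer or pipette is shifted by more than 30 mm (distance of any of timer, pipette from where it was at the start of the episode above 0.03 m).
It also fails if it takes over 70 s, if anything falls off the work surface, if the arm or the gripper's body presses on something with over 40 N, if the wrist force passes 120 N, or if a joint passes its speed limit or range.

### The arm

A 6-joint arm with a two-finger parallel gripper is mounted at the origin on a cart in front of the work surface, level with it; the furniture and walls round the work are solid. World frame = base frame: x ahead of the robot, y to its left, z up, the work surface at z = 0. Lengths are in m, angles in rad, forces in N, time in s.
With the tool pointing down it reaches from about 0.225 to 0.725 m from the base axis. Payload 3.1 kg.
Tool frame: the origin (TCP) lies midway between the tips of the shut fingers; the grasp point (between the pads) lies 19 mm behind it; z points along the fingers, y is the line along which they close (so a half turn about z gives the same grasp; the last joint's range is limited). The gripper opens to 85 mm and grips with 20 to 120 N. Pads are 22 mm wide; open, the fingers measure 114 mm over their backs; the gripper's body (76 mm by 85 mm) begins 54 mm behind the grasp point. The pads swing forward as they close: fully open they stand 13 mm farther back than shut.
Start: joints at [1.165, 0.048, 0.099, 1.622, 0, 1.443], TCP at [0.144, 0.505, 0.231] pointing down, gripper open.
Joint ranges: [-2.91, 2.91], [-0.99, 1.94], [-1.21, 1.42], [-2.12, 2.29], [-1.49, 1.47], [-3.14, 3.14]. Speed limits (rad/s): [2.79, 2.79, 3.14, 3.14, 3.14, 3.14].

### API

Orientations are given as a rotation vector (axis times angle).
In Python, from cell import r, viewer gives the robot as it stands.
- The arm moves only by the tool apply_moves, never from a script. Its argument "increments" is text: rows parted by semicolons, each of 4 numbers parted by spaces: the shift along the tool's x, y, z scaled (see below), then the turn about the tool's z scaled (see below). A call has 1 to 5 rows; each row is the pose to reach, as a shift and turn from the pose commanded when the call began, along the tool's axes at that moment; what a row does not reach only later rows make up. The controller multiplies each number of a shift by 1 m and each number of a turn by 60 degrees. A row lasts 1/10 s, in which the tool goes at most 50 mm and 8.59 degrees, less where a joint would pass 70% of its speed; a pose out of reach is approached as far as the arm can. A call with a number of a shift or a turn outside -1 to 1 is refused whole. A call with a gripper value outside its range is refused whole. "gripper" is the closure, from 0 (fully open) to 1 (shut), set as the call begins (left out, the last holds). The fingers move at their own pace and stop on an object; the grip force is fixed at half the most. Time passes only in rows, so rows that repeat a pose let the fingers close. It gives the time, the measured TCP pose, the force, the opening and the grip force at its end, in the units of the state.
- r.get_state(): the state, without advancing time (a new reading comes with each control period).
- viewer.snapshot(name): name is "side" or "top"; returns (picture, depth): 480x640x3 uint8, blue, green, red; 480x640 float32, m along the optical axis (not along the pixel's ray), 0 where there is no reading.
- viewer.camera_model(name): a dict with "vertical_fov" (degrees; the focal length in pixels is half the picture's height over the tangent of half this angle, whatever the lens; pixels are square), "cx", "cy" (the principal point, pixels), "k1" (the pictures are not rectified: a ray, as slopes to the right and down, at radius r is drawn at 1 + k1 r^2 times it, then the intrinsics apply), "extrinsics" (4x4, takes a point from world to camera coordinates). Camera axes: x right, y down, z forward; pixel columns grow to the right and rows downward; lengths in m; the calibration is good to about 2 mm. A picture is of the moment at which its call begins. camera_model takes no time and is no camera call.
- r.finish_job(): hands the job in; it is judged then, once.
The state is a dict: "clock": time; "joint_pos": joint angles; "qd": joint speeds; "joint_efforts": joint torques, N m; "ee_pos": TCP position; "orientation": TCP orientation; "contact_force": force on the tool from outside, world axes, zero at the start; "wrist_torque": the same for the moment, N m; "width": opening from 0.0 (shut) to 1.0 (fully open); "gripper_force": force on a finger pad.
Only numpy, scipy, OpenCV 4.12 (cv2) and the standard library are available. Lean on these libraries where they do the work, as an engineer would, in place of code of your own. Each camera call takes 0.05 s, during which the arm holds its last target. There are 200 camera calls.

## Working session

There is one attempt and no reset: what is moved stays moved. The work goes in short steps, Python scripts to look and compute and a tool call to move; the robot and the scene stay as the last step left them, time stands still between calls to the robot, and variables do not carry over. Pictures are saved under pics/ and viewed, at most 10 in all, crops included, and the job is handed in when it is done.

Besides the shell and the picture viewer there is one more tool, called in YAML: its name, and indented under it one key for each argument. apply_moves: Moves the arm, as the interface text tells. Its arguments: {"type":"object","properties":{"increments":{"type":"string"},"gripper":{"type":"number"}},"required":["increments"]}

```bash
mkdir -p pics; ls; python3 - <<'E'
from cell import r, viewer
import cv2,numpy as np
s=r.get_state(); print(s)
for n in("top","side"):
    p,d=viewer.snapshot(n); cv2.imwrite(f"pics/{n}0.png",p); np.save(f"pics/{n}0.npy",d); print(n,viewer.camera_model(n))
E
```

```text
pics
{'clock': 0.0, 'joint_pos': array([ 1.16516241e+00,  4.87238387e-02,  9.75507095e-02,  1.62201347e+00,
       -1.44247875e-05,  1.44298458e+00]), 'qd': array([-0.00297514,  0.00068359,  0.0005478 ,  0.00062518, -0.00088919,
        0.00024103]), 'joint_efforts': array([ 6.28345006e-04, -3.38780379e+01,  3.20014751e+01,  2.02864897e-02,
       -2.31407812e-04, -2.88581020e-06]), 'ee_pos': array([0.14375781, 0.50427521, 0.23010755]), 'orientation': array([-0.43491429, -3.11071859,  0.00362712]), 'contact_force': array([-0.38308684,  0.29422063, -0.35439735]), 'wrist_torque': array([ 0.09095244,  0.00144337, -0.01887941]), 'gripper_force': 0.0, 'width': 0.9976301339324274}
top {'vertical_fov': 43.6989254906428, 'cx': 330.48715295567496, 'cy': 242.0719988364732, 'k1': 0.011651734163721507, 'extrinsics': array([[-0.02073693, -0.99969551, -0.01337446,  0.42057175],
       [-0.99782094,  0.02153243, -0.06236766,  0.55445603],
       [ 0.06263666,  0.012052  , -0.99796363,  1.00809139],
       [ 0.        ,  0.        ,  0.        ,  1.        ]])}
side {'vertical_fov': 44.471624609450515, 'cx': 310.7940758074758, 'cy': 239.60868977549782, 'k1': 0.042880682974726296, 'extrinsics': array([[-0.9731816 , -0.22892496, -0.02260405,  0.63425659],
       [-0.1077377 ,  0.5403999 , -0.8344822 , -0.11107527],
       [ 0.20324902, -0.80966741, -0.55057109,  1.23827288],
       [ 0.        ,  0.        ,  0.        ,  1.        ]])}
```

View pics/top0.png

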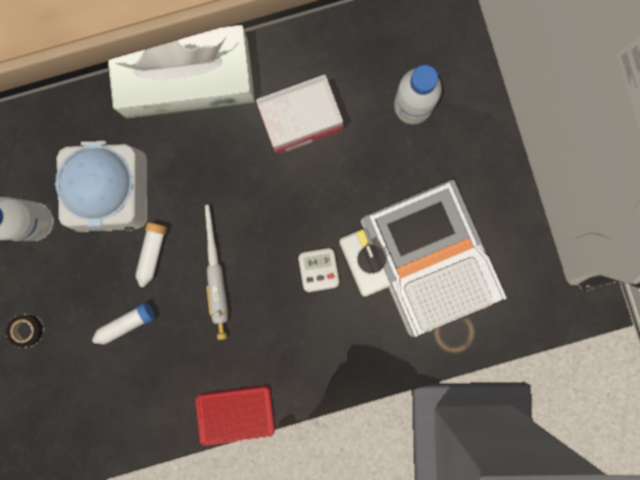

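View pics/side0.png

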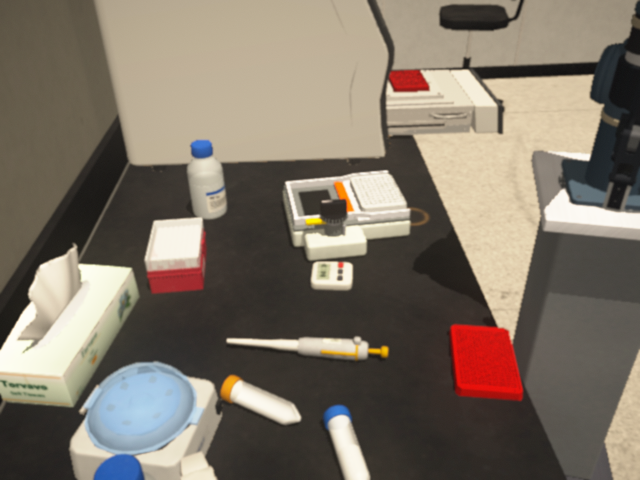

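The top view shows the shaker at (435,258), with the push direction up and to the left. The orange lip runs from (398,270) to (470,245), the knob is at (370,258), the yellow finger at (365,240) and the timer at (319,270). The side view confirms this layout, and there is a tall cream box to the right of the shaker.

```bash
cat > h.py <<'E'
import cv2,numpy as np
from cell import r, viewer
def cam(n):
    c=viewer.camera_model(n); f=240/np.tan(np.radians(c["vertical_fov"]/2))
    K=np.array([[f,0,c["cx"]],[0,f,c["cy"]],[0,0,1]]); return K,np.array([c["k1"],0,0,0.]),c["extrinsics"]
def rays(n,uv):
    K,D,E=cam(n); q=cv2.undistortPoints(np.asarray(uv,float).reshape(-1,1,2),K,D)[:,0]
    d=np.c_[q,np.ones(len(q))]; return -E[:3,:3].T@E[:3,3], d@E[:3,:3]
def onz(n,uv,z):
    o,d=rays(n,uv); return o+d*((z-o[2])/d[:,2])[:,None]
def cloud(n,dep):
    v,u=np.mgrid[:480,:640]; o,d=rays(n,np.c_[u.ravel(),v.ravel()]); return (o+d*dep.reshape(-1,1)).reshape(480,640,3)
def mask(p,lo,hi,roi):
    m=cv2.inRange(cv2.cvtColor(p,cv2.COLOR_BGR2HSV),lo,hi); o=np.zeros_like(m); a,b,c,d=roi; o[b:d,a:c]=m[b:d,a:c]; return o
def pts(m): v,u=np.nonzero(m); return np.c_[u,v]
def rect(P):
    (c,s,a)=cv2.minAreaRect((P[:,:2]*1000).astype(np.float32)); return np.round(c,1),np.round(s,1),round(a,2)
E
python3 - <<'E'
from h import *
p=cv2.imread("pics/top0.png"); d=np.load("pics/top0.npy")
m=mask(p,(5,130,150),(17,255,255),(380,220,490,290)); 
print("orange",m.sum()//255,rect(onz("top",pts(m),.0505)))
y=mask(p,(22,100,120),(35,255,255),(345,220,385,275)); print("yellow",y.sum()//255,rect(onz("top",pts(y),.068)))
X=cloud("top",d); 
print("bench z",np.median(X[330:360,330:350,2]),"lip z",np.median(X[m>0][:,2]),"finger z",np.median(X[y>0][:,2]))
roi=np.zeros((480,640),bool); roi[170:345,340:510]=1
z=X[...,2]
print(np.histogram(z[roi],bins=np.arange(.03,.11,.004)))
k=roi&(z>.088); print("wing",k.sum(),rect(X[k]))
sh=roi&(z>.045)&(z<.075); print("shaker",rect(X[sh]))
pl=(roi&(z>.0595)&(z<.066)).astype(np.uint8); pl=cv2.morphologyEx(pl,cv2.MORPH_OPEN,np.ones((3,3))); 
n,l,st,_=cv2.connectedComponentsWithStats(pl); i=1+np.argmax(st[1:,4]); print("plate",st[i],rect(X[l==i]),np.median(z[l==i]))
c=cv2.resize(p[170:345,335:515],None,fx=4,fy=4,interpolation=cv2.INTER_CUBIC)[:600]
h=cv2.applyColorMap(np.clip((z[170:345,335:515]-.04)/.035*255,0,255).astype(np.uint8),cv2.COLORMAP_JET); h=cv2.resize(h,(400,389),interpolation=0)
c=cv2.resize(c,(400,int(400*c.shape[0]/c.shape[1]))); H=389; o=np.zeros((H,800,3),np.uint8); o[:min(H,c.shape[0]),:400]=c[:H]; o[:,400:]=h; cv2.imwrite("pics/a1.png",o)
E
```

```text
orange 706 (array([531.9, 236.7]), array([ 15. , 129.6]), 21.69)
yellow 122 (array([565.8, 355.5]), array([29.2, 11.6]), 20.4)
bench z 0.0016721607659182514 lip z 0.052370047800255004 finger z 0.06961898782035875
(array([  81,  428,  892, 2789, 3377, 1334,  494, 1680, 2823,  334,   50,
         79,  334,   29,    4,    2,    7,   68,  172]), array([0.03 , 0.034, 0.038, 0.042, 0.046, 0.05 , 0.054, 0.058, 0.062,
       0.066, 0.07 , 0.074, 0.078, 0.082, 0.086, 0.09 , 0.094, 0.098,
       0.102, 0.106]))
wing 389 (array([526.5, 366.4]), array([45.4, 67.8]), 8.86)
shaker (array([526.2, 252.9]), array([213.6, 198.8]), 21.79)
plate [ 405  260   87   70 3081] (array([471.6, 218.1]), array([ 82.7, 125.6]), 21.12) 0.06315988563938646
```

View pics/a1.png

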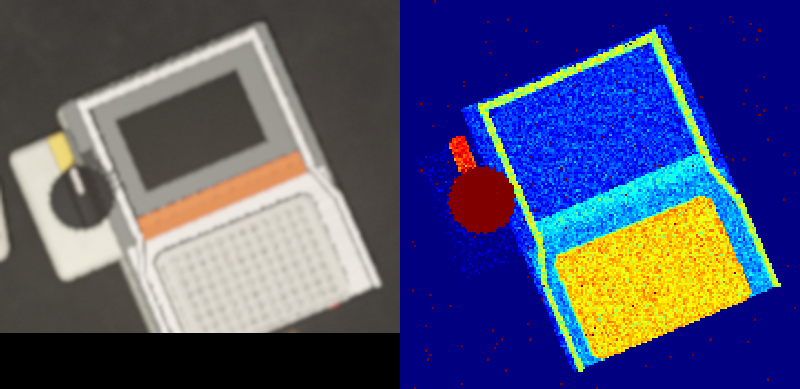

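The left crop shows the orange lip at (222,195) with the plate below it and its rear edge near the open end. The white pointer line and yellow finger on the knob point along shaker +x. The depth map on the right shows the plate (orange) sitting 1.5 mm high, so the depth readings have a bias of about +1.5 mm.

```bash
cat > m.py <<'E'
from h import *
import sys
p=cv2.imread("pics/top0.png"); d=np.load("pics/top0.npy"); X=cloud("top",d); X[...,2]-=.0015; z=X[...,2]
roi=np.zeros((480,640),bool); roi[170:345,340:510]=1
m=mask(p,(5,130,150),(17,255,255),(380,220,490,290))>0
a=np.radians(21.7); R=np.array([[np.cos(a),-np.sin(a)],[np.sin(a),np.cos(a)]])
g=np.array([.5319,.2367]); 
def loc(P): return ((P[:,:2]-g)@R)*1000
q=loc(X[m]);print("lip x,y pct",np.percentile(q,[2,98],axis=0).round(1))
k=(roi&(z>.0555)&(z<.0605)).astype(np.uint8); k=cv2.morphologyEx(k,cv2.MORPH_OPEN,np.ones((2,2)))
q=loc(X[k>0]); 
for nm,s in(("endwall",(q[:,0]>80)&(abs(q[:,1])<60)),("railL",(abs(q[:,0]-50)<35)&(q[:,1]>50)&(q[:,1]<100)),("railR",(abs(q[:,0]-50)<35)&(q[:,1]<-50))):
    t=q[s]; i=0 if nm=="endwall" else 1; A=np.polyfit(t[:,1-i],t[:,i],1); print(nm,len(t),np.percentile(t[:,i],[3,50,97]).round(1),"slope deg",np.degrees(np.arctan(A[0])).round(2))
pl=(roi&(z>.0585)&(z<.0645)).astype(np.uint8); pl=cv2.morphologyEx(pl,cv2.MORPH_OPEN,np.ones((3,3))); n,l,st,_=cv2.connectedComponentsWithStats(pl); i=1+np.argmax(st[1:,4])
q=loc(X[l==i]); print("plate",q.mean(0),np.percentile(q,[1,99],axis=0).round(1))
for lo,hi in((.066,.082),(.098,.106)):
    k=roi&(z>lo)&(z<hi); k=cv2.morphologyEx(k.astype(np.uint8),cv2.MORPH_OPEN,np.ones((2,2)))>0; k[:,390:]=0; q=loc(X[k]); print(lo,len(q),rect(q/1000),np.percentile(q,[2,98],axis=0).round(1))
y=mask(p,(22,100,120),(35,255,255),(345,220,385,275))>0; q=loc(onz("top",pts(y),.068)); print("yellow",rect(q/1000))
E
python3 m.py
```

```text
lip x,y pct [[ -7.1 -62.1]
 [  7.3  62.8]]
endwall 160 [ 96.6  98.6 101.4] slope deg -0.03
railL 98 [66.2 69.7 72.2] slope deg 0.12
railR 68 [-74.4 -68.3 -65.6] slope deg 0.97
plate [-64.64027635   5.10253476] [[-102.9  -54.7]
 [ -24.1   65.9]]
0.066 522 (array([ 36.4, 105.9]), array([64. , 90.2]), 43.83) [[ 16.5  75.2]
 [ 82.2 120.4]]
0.098 241 (array([35.2, 97.5]), array([15.5, 46.5]), 89.05) [[ 13.7  90.1]
 [ 57.3 104.9]]
yellow (array([75.5, 97.8]), array([11.6, 29.2]), 88.7)
```

```bash
cat >> m.py <<'E'
print("---")
q=loc(X[roi]); Z=z[roi]*1000
s=abs(q[:,1])<55; f=lambda a,b:[(x,np.median(Z[s&(abs(q[:,0]-x)<.75)]).round(1)) for x in np.arange(a,b,1.)]
print("lip",f(-14,16));print("wall",f(88,112)); 
s=(abs(q[:,1]-97.8)<4); print("finger",f(55,96))
s=(abs(abs(q[:,1])-81)<4); print("rear rail",f(-118,-100))
s=abs(q[:,1]-5)<50; print("plate",f(-114,-100),f(-30,-16))
E
python3 m.py | sed '1,/---/d' | sed 's/np.float64//g;s/(//g;s/)//g'
```

```text
lip [-14.0, 48.5, -13.0, 48.2, -12.0, 47.9, -11.0, 47.7, -10.0, 47.9, -9.0, 49.1, -8.0, 49.0, -7.0, 49.2, -6.0, 49.6, -5.0, 49.8, -4.0, 49.9, -3.0, 50.3, -2.0, 51.4, -1.0, 51.4, 0.0, 51.6, 1.0, 51.6, 2.0, 51.5, 3.0, 51.4, 4.0, 51.2, 5.0, 51.0, 6.0, 51.5, 7.0, 51.4, 8.0, 46.0, 9.0, 44.3, 10.0, 44.3, 11.0, 44.2, 12.0, 44.5, 13.0, 44.6, 14.0, 44.6, 15.0, 44.6]
wall [88.0, 44.3, 89.0, 44.4, 90.0, 44.4, 91.0, 44.3, 92.0, 44.7, 93.0, 44.6, 94.0, 44.2, 95.0, 44.2, 96.0, 44.6, 97.0, 45.1, 98.0, 54.7, 99.0, 58.1, 100.0, 58.6, 101.0, 58.5, 102.0, 58.7, 103.0, 57.9, 104.0, 56.8, 105.0, 45.0, 106.0, 44.1, 107.0, 43.2, 108.0, 40.5, 109.0, 34.8, 110.0, 33.5, 111.0, nan]
finger [55.0, 101.3, 56.0, 102.6, 57.0, 102.3, 58.0, 101.9, 59.0, 101.4, 60.0, 99.7, 61.0, 99.2, 62.0, 66.9, 63.0, 69.1, 64.0, 69.9, 65.0, 68.7, 66.0, 68.5, 67.0, 68.9, 68.0, 69.8, 69.0, 70.2, 70.0, 67.5, 71.0, 68.2, 72.0, 68.0, 73.0, 68.3, 74.0, 68.7, 75.0, 69.9, 76.0, 69.5, 77.0, 69.9, 78.0, 68.0, 79.0, 68.1, 80.0, 69.7, 81.0, 68.3, 82.0, 69.0, 83.0, 69.5, 84.0, 68.2, 85.0, 67.1, 86.0, 67.1, 87.0, 67.9, 88.0, 67.9, 89.0, nan, 90.0, 33.8, 91.0, nan, 92.0, nan, 93.0, -0.0, 94.0, 0.6, 95.0, -1.4]
rear rail [-118.0, 1.7, -117.0, 1.5, -116.0, -0.8, -115.0, -1.0, -114.0, 0.5, -113.0, 1.1, -112.0, 1.0, -111.0, nan, -110.0, -1.4, -109.0, -1.4, -108.0, 35.9, -107.0, 35.9, -106.0, 50.0, -105.0, 56.1, -104.0, 52.1, -103.0, 56.4, -102.0, 49.7, -101.0, 58.2]
plate [-114.0, 0.9, -113.0, 0.6, -112.0, 1.7, -111.0, 29.1, -110.0, 30.3, -109.0, 31.6, -108.0, 34.3, -107.0, nan, -106.0, nan, -105.0, 61.9, -104.0, 61.6, -103.0, 62.4, -102.0, 62.3, -101.0, 61.9] [-30.0, 62.3, -29.0, 62.4, -28.0, 62.2, -27.0, 62.1, -26.0, 62.3, -25.0, 62.8, -24.0, 62.3, -23.0, 61.8, -22.0, 58.2, -21.0, 50.5, -20.0, 48.7, -19.0, 49.1, -18.0, 48.1, -17.0, 48.1]
  return _methods._mean(a, axis=axis, dtype=dtype,
  ret = ret.dtype.type(ret / rcount)
```

```bash
cat > go.py <<'E'
import sys,numpy as np
from cell import r
from scipy.spatial.transform import Rotation as Ro
O=np.array([.5390,.2399]); a=np.radians(21.7)
S=np.array([[np.cos(a),-np.sin(a)],[np.sin(a),np.cos(a)]])
s=r.get_state(); M=Ro.from_rotvec(s["orientation"]).as_matrix(); P=s["ee_pos"]
yh=np.degrees(np.arctan2(M[1,1],M[0,1]))-21.7
print("t",round(s["clock"],2),"shaker mm",((P[:2]-O)@S*1000).round(1),"z",(P[2]*1e3).round(1),"tool y heading in shaker deg",yh.round(2),"tilt z",M[:,2].round(3),"F",s["contact_force"].round(1),"w",round(s["width"],3),"gf",round(s["gripper_force"],1),"j6",s["joint_pos"][5].round(2))
if len(sys.argv)>1:  # target shaker x y z(mm), tool-y heading (deg)
    x,y,z,h=map(float,sys.argv[1:5]); T=np.r_[O+S@[x/1e3,y/1e3],z/1e3]
    t=-((h-yh+90)%180-90); print("tool shift",(M.T@(T-P)).round(4),"turn units",round(t/60,4))
E
python3 go.py -140 2 150 90
```

```text
t 0.1 shaker mm [-269.5  391.8] z 230.2 tool y heading in shaker deg 52.38 tilt z [-0.001 -0.002 -1.   ] F [-0.9  0.3 -0.7] w 0.999 gf 0.0 j6 1.44
tool shift [-0.3405 -0.2296  0.0806] turn units -0.6269
```

apply_moves:
  increments: "-0.3405 -0.2296 0 -0.627;-0.3405 -0.2296 0 -0.627;-0.3405 -0.2296 0 -0.627;-0.3405 -0.2296 0 -0.627;-0.3405 -0.2296 0 -0.627"
  gripper: 0

```text
clock: 0.6
ee_pos: [0.2881, 0.3344, 0.231]
orientation: [0.582, -3.087, 0.0]
contact_force: [1.5, 1.3, 0.6]
width: 0.997
gripper_force: 0.0
```

```bash
python3 go.py -140 2 150 90
```

```text
t 0.6 shaker mm [-198.1  180.6] z 231.0 tool y heading in shaker deg 89.67 tilt z [-0. -0. -1.] F [1.5 1.3 0.6] w 0.997 gf 0.0 j6 0.33
tool shift [-0.0592 -0.1782  0.0809] turn units -0.0055
```

apply_moves:
  increments: "-0.059 -0.178 0.08 -0.0055;-0.059 -0.178 0.08 -0.0055;-0.059 -0.178 0.08 -0.0055;-0.059 -0.178 0.08 -0.0055;-0.059 -0.178 0.08 -0.0055"

```text
clock: 1.1
ee_pos: [0.4071, 0.1864, 0.1478]
orientation: [0.57, -3.084, 0.004]
contact_force: [-0.4, 1.0, -0.1]
width: 0.998
gripper_force: 0.0
```

```bash
python3 go.py -140 2 41 90
```

```text
t 1.1 shaker mm [-142.3   -1. ] z 147.8 tool y heading in shaker deg 89.26 tilt z [-0.005 -0.003 -1.   ] F [-0.4  1.  -0.1] w 0.998 gf 0.0 j6 -0.09
tool shift [-0.0029  0.0032  0.1068] turn units -0.0123
```

apply_moves:
  increments: "-0.002 0.003 0.04 -0.01;-0.002 0.003 0.08 -0.01;-0.002 0.003 0.106 -0.01;-0.002 0.003 0.106 -0.01;-0.002 0.003 0.106 -0.01"

```text
clock: 1.6
ee_pos: [0.4068, 0.1946, 0.0456]
orientation: [0.599, -3.083, -0.0]
contact_force: [0.1, -0.0, -0.1]
width: 0.999
gripper_force: 0.0
```

```bash
python3 go.py -140 2 41 90; python3 - <<'E'
from h import *
p,d=viewer.snapshot("side"); cv2.imwrite("pics/s1.png",cv2.resize(p[140:280,250:450],(800,560),interpolation=cv2.INTER_CUBIC))
E
python3 go.py -120 2 41 90
```

```text
t 1.6 shaker mm [-139.6    6.8] z 45.6 tool y heading in shaker deg 90.3 tilt z [-0.001 -0.    -1.   ] F [ 0.1 -0.  -0.1] w 0.999 gf 0.0 j6 -0.09
tool shift [ 0.0004 -0.0048  0.0046] turn units 0.005
t 1.65 shaker mm [-138.3    6.7] z 46.9 tool y heading in shaker deg 90.3 tilt z [ 0.002  0.001 -1.   ] F [-0.1  0.7  0.7] w 0.998 gf 0.0 j6 -0.09
tool shift [-0.0182 -0.0048  0.006 ] turn units 0.005
```

View pics/s1.png

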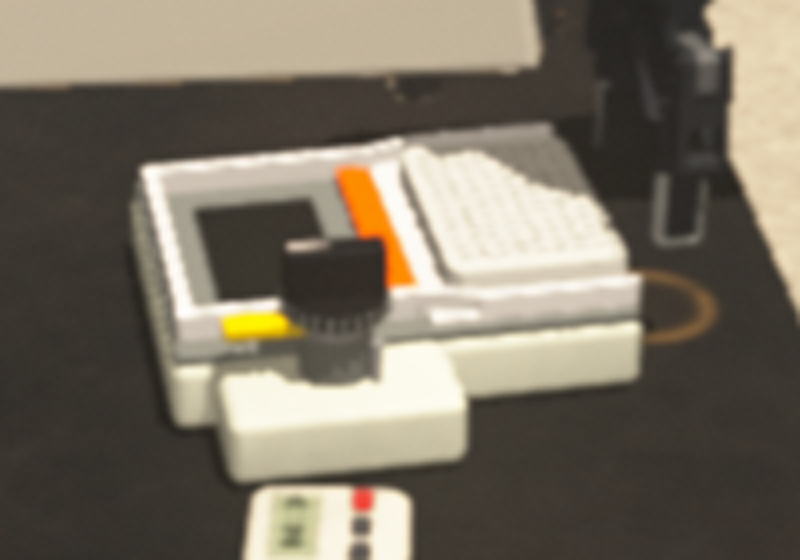

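The near fingertip is at crop (655–700, 243), or raw (414–425, 201). It stands just behind the open end of the deck, with the plate ahead of it. I'll check its height next.

```bash
python3 - <<'E'
from h import *
import go
o,d=rays("side",[(413.7,200.5),(425.3,200.5)])
n=np.r_[go.S[:,1],0]
for yy in (.050,.060):
    t=((yy+n[:2]@go.O)-o@n)/(d@n); W=o+d*t[:,None]; print(yy,((W[:,:2]-go.O)@go.S*1000).round(1),(W[:,2]*1e3).round(1))
p,dd=viewer.snapshot("side"); X=cloud("side",dd)
for v in range(190,205,2): print(v,[np.r_[(X[v,u,:2]-go.O)@go.S*1000,X[v,u,2]*1e3].round(0) for u in (414,419,424)])
print(r.get_state()["ee_pos"])
E
```

```text
t 1.65 shaker mm [-138.3    6.7] z 46.9 tool y heading in shaker deg 90.3 tilt z [ 0.002  0.001 -1.   ] F [-0.1  0.7  0.7] w 0.998 gf 0.0 j6 -0.09
0.05 [[-132.4   50. ]
 [-154.9   50. ]] [56.7 54.2]
0.06 [[-128.9   60. ]
 [-151.2   60. ]] [62.6 60.2]
190 [array([-129.,   57.,   83.]), array([186., 968., 603.]), array([-146.,   62.,   84.])]
192 [array([-130.,   55.,   77.]), array([-137.,   60.,   80.]), array([-146.,   62.,   80.])]
194 [array([-129.,   57.,   75.]), array([-139.,   57.,   73.]), array([-147.,   60.,   74.])]
196 [array([-131.,   55.,   69.]), array([-137.,   62.,   72.]), array([-150.,   54.,   66.])]
198 [array([-130.,   56.,   66.]), array([-138.,   61.,   67.]), array([-189.,  -51.,    0.])]
200 [array([-131.,   55.,   60.]), array([-176.,  -44.,    1.]), array([-187.,  -45.,   -1.])]
202 [array([-165.,  -41.,   -1.]), array([-174.,  -38.,   -0.]), array([-184.,  -35.,    0.])]
204 [array([-161.,  -30.,    1.]), array([-172.,  -29.,    0.]), array([-181.,  -27.,    0.])]
[0.40884837 0.19514235 0.04764462]
```

apply_moves:
  increments: "0 -0.004 0.004 0;0 -0.004 0.004 0"

```text
clock: 1.9
ee_pos: [0.41, 0.1906, 0.0426]
orientation: [-0.598, 3.082, -0.0]
contact_force: [0.1, -0.2, -0.5]
width: 0.999
gripper_force: 0.0
```

```bash
python3 go.py -120 2 41 90;python3 - <<'E'
from h import *
import go
for i in range(4):
    viewer.snapshot("side"); P=r.get_state()["ee_pos"]; print(((P[:2]-go.O)@go.S*1e3).round(1),P[2].round(4))
E
```

```text
t 1.9 shaker mm [-138.1    1.9] z 42.6 tool y heading in shaker deg 90.25 tilt z [ 0.002  0.    -1.   ] F [ 0.1 -0.2 -0.5] w 0.999 gf 0.0 j6 -0.1
tool shift [-0.0181 -0.      0.0017] turn units 0.0042
t 1.9 shaker mm [-138.1    1.9] z 42.6 tool y heading in shaker deg 90.25 tilt z [ 0.002  0.    -1.   ] F [ 0.1 -0.2 -0.5] w 0.999 gf 0.0 j6 -0.1
[-138.4    2.1] 0.0424
[-138.6    2.1] 0.0422
[-138.7    2.2] 0.042
[-138.8    2.2] 0.0419
```

apply_moves:
  increments: "-0.01 0 0 0;-0.018 0 0 0;-0.026 0 0 0;-0.034 0 0 0;-0.042 -0.001 0 0"

```text
clock: 2.6
ee_pos: [0.4485, 0.2054, 0.041]
orientation: [0.598, -3.083, 0.001]
contact_force: [0.3, -0.4, 0.2]
width: 1.001
gripper_force: 0.2
```

apply_moves:
  increments: "-0.008 0 0 0;-0.016 -0.001 0 0;-0.024 -0.001 0 0;-0.032 -0.001 0 0;-0.032 -0.001 0 0"

```text
clock: 3.1
ee_pos: [0.4797, 0.217, 0.0417]
orientation: [-0.598, 3.083, 0.0]
contact_force: [0.5, -0.2, 0.1]
width: 1.003
gripper_force: 0.0
```

```bash
cat > look.py <<'E'
from h import *
import go,sys
p,d=viewer.snapshot("top"); X=cloud("top",d); X[...,2]-=.0015; z=X[...,2]
q=(X[...,:2]-go.O)@go.S*1000
k=(abs(q[...,0])<135)&(abs(q[...,1])<66)&(z>float(sys.argv[1])/1e3)&(z<float(sys.argv[2])/1e3)
k=cv2.morphologyEx(k.astype(np.uint8),cv2.MORPH_OPEN,np.ones((3,3))); n,l,st,_=cv2.connectedComponentsWithStats(k); i=1+np.argmax(st[1:,4])
Q=q[l==i]; Z=z[l==i]*1e3; print("plate",rect(Q/1e3),np.percentile(Q,[1,99],axis=0).round(1),"z",np.median(Z).round(1))
A=np.linalg.lstsq(np.c_[Q,np.ones(len(Q))],Z,rcond=None)[0]; print("slopes rad",A[:2].round(4))
E
sed -i 's/^if len(sys.argv)>1:/if len(sys.argv)>4:/' go.py; python3 look.py 56 68; python3 go.py -9 1 42 90
```

```text
t 3.1 shaker mm [-63.6   0.6] z 41.7 tool y heading in shaker deg 90.26 tilt z [ 0.001  0.001 -1.   ] F [ 0.5 -0.2  0.1] w 1.003 gf 0.0 j6 -0.09
plate (array([-6.8,  2.5]), array([ 84.2, 126.4]), 0.27) [[-45.3 -57.8]
 [ 33.9  64.1]] z 64.6
slopes rad [-0.0107 -0.0014]
t 3.15 shaker mm [-64.3   0.7] z 41.6 tool y heading in shaker deg 90.27 tilt z [ 0.001  0.    -1.   ] F [ 0.3 -0.4  0.4] w 1.0 gf 0.0 j6 -0.09
tool shift [-0.0553  0.0001 -0.0003] turn units 0.0045
```

apply_moves:
  increments: "-0.006 -0.001 0 0;-0.012 -0.001 0 0;-0.018 -0.002 0 0;-0.024 -0.002 0 0;-0.03 -0.002 0 0"

```text
clock: 3.65
ee_pos: [0.5075, 0.226, 0.0415]
orientation: [-0.598, 3.084, 0.0]
contact_force: [-0.4, 0.6, -0.1]
width: 0.998
gripper_force: 0.1
```

apply_moves:
  increments: "-0.005 0 0 0;-0.01 0 0 0;-0.014 0 0 0;-0.016 0 0 0;-0.016 0 0 0"

```text
clock: 4.15
ee_pos: [0.522, 0.2319, 0.0414]
orientation: [-0.598, 3.084, 0.0]
contact_force: [-0.2, -0.6, 0.1]
width: 1.0
gripper_force: 0.0
```

```bash
python3 look.py 52 68; python3 go.py -9 1 42 90
```

```text
t 4.15 shaker mm [-18.7  -1.1] z 41.4 tool y heading in shaker deg 90.26 tilt z [ 0.  0. -1.] F [-0.2 -0.6  0.1] w 1.0 gf 0.0 j6 -0.08
plate (array([36. ,  1.8]), array([ 83.8, 125.9]), 0.36) [[ -1.8 -58.7]
 [ 77.1  63.5]] z 60.8
slopes rad [-0.0819 -0.0023]
t 4.2 shaker mm [-18.9  -1.1] z 41.5 tool y heading in shaker deg 90.26 tilt z [ 0.  0. -1.] F [-0.1 -0.2 -0.4] w 1.003 gf 0.0 j6 -0.08
tool shift [-0.0099  0.0021 -0.0005] turn units 0.0044
```

apply_moves:
  increments: "-0.003 0 0 0;-0.006 0 0 0;-0.008 0 0 0;-0.009 0 0 0;-0.009 0 0 0"

```text
clock: 4.7
ee_pos: [0.5302, 0.2352, 0.0415]
orientation: [-0.598, 3.084, 0.0]
contact_force: [-0.3, -0.1, 0.1]
width: 1.002
gripper_force: 0.0
```

```bash
python3 look.py 52 68; python3 go.py -9 1 42 90
```

```text
t 4.7 shaker mm [-9.9 -1.1] z 41.5 tool y heading in shaker deg 90.27 tilt z [ 0.  0. -1.] F [-0.3 -0.1  0.1] w 1.002 gf 0.0 j6 -0.08
plate (array([45.2,  1.5]), array([ 83.2, 125.3]), 0.41) [[  6.3 -58.4]
 [ 85.7  63. ]] z 57.6
slopes rad [0.0006 0.0002]
t 4.75 shaker mm [-9.9 -1.1] z 41.5 tool y heading in shaker deg 90.26 tilt z [ 0.  0. -1.] F [-0.4 -0.   0.3] w 1.002 gf 0.0 j6 -0.08
tool shift [-0.0009  0.0021 -0.0005] turn units 0.0044
```

Plate seated: its top is at 57.6 mm, level, and centred at x = 45. Next I back off and rise, then go to the knob.

apply_moves:
  increments: "0.012 0 0 0;0.012 0 -0.03 0;0.012 0 -0.08 0;0.012 0 -0.08 0;0.012 0 -0.08 0"

```text
clock: 5.25
ee_pos: [0.5207, 0.2312, 0.1242]
orientation: [-0.597, 3.079, 0.001]
contact_force: [-0.4, -0.5, -0.3]
width: 1.0
gripper_force: 0.0
```

```bash
python3 look.py 52 68; python3 go.py 30 98 121 90
```

```text
t 5.25 shaker mm [-20.2  -1.3] z 124.2 tool y heading in shaker deg 90.26 tilt z [ 0.005  0.002 -1.   ] F [-0.4 -0.5 -0.3] w 1.0 gf 0.0 j6 -0.08
plate (array([45.2,  1.2]), array([ 83.8, 126.1]), 0.66) [[  4.9 -59.4]
 [ 85.5  62.8]] z 57.7
slopes rad [ 0.0051 -0.0027]
t 5.3 shaker mm [-21.5  -1.2] z 122.2 tool y heading in shaker deg 90.27 tilt z [ 0.002  0.001 -1.   ] F [ 0.  -0.1 -0.5] w 1.0 gf 0.0 j6 -0.08
tool shift [-0.052   0.0989  0.0013] turn units 0.0044
```

apply_moves:
  increments: "-0.052 0.099 0 0;-0.052 0.099 0 0;-0.052 0.099 0 0;-0.052 0.099 0 0;-0.052 0.099 0 0"

```text
clock: 5.8
ee_pos: [0.5292, 0.3409, 0.1199]
orientation: [0.598, -3.081, 0.003]
contact_force: [0.6, 0.2, -0.8]
width: 1.003
gripper_force: 0.0
```

```bash
python3 go.py 30 98 81 90; python3 - <<'E'
from h import *
p,d=viewer.snapshot("side"); cv2.imwrite("pics/s2.png",cv2.resize(p[120:260,250:450],(800,560),interpolation=cv2.INTER_CUBIC))
E
python3 go.py 30 98 81 90
```

```text
t 5.8 shaker mm [28.2 97.5] z 119.9 tool y heading in shaker deg 90.27 tilt z [-0.003 -0.002 -1.   ] F [ 0.6  0.2 -0.8] w 1.003 gf 0.0 j6 0.08
tool shift [-0.0019  0.0006  0.0389] turn units 0.0045
t 5.85 shaker mm [28.4 97. ] z 120.4 tool y heading in shaker deg 90.22 tilt z [-0.002 -0.002 -1.   ] F [-0.1 -1.1 -0.4] w 1.001 gf 0.0 j6 0.08
tool shift [-0.0017  0.001   0.0394] turn units 0.0037
```

View pics/s2.png

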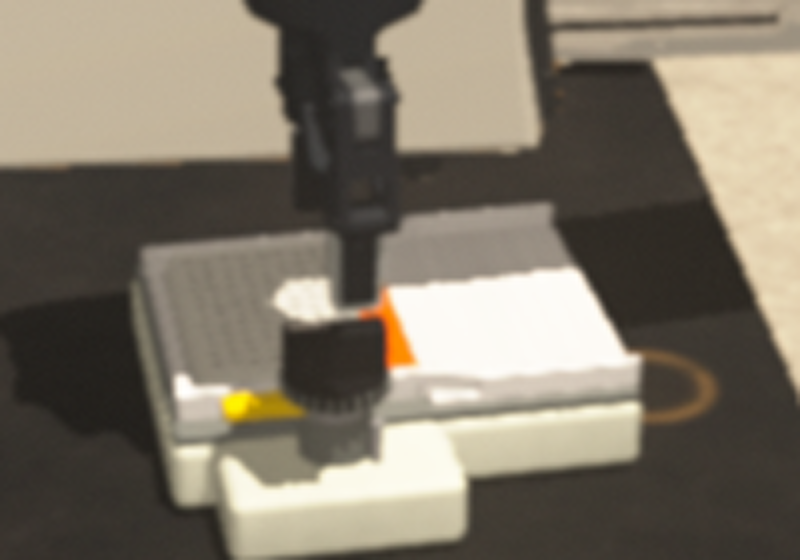

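The plate is in the pocket. The near fingertip is at crop (355,300), above and beside the knob wing at (335,340). I'll lower and close.

apply_moves:
  increments: "0 0 0.015 0;0 0 0.03 0;0 0 0.039 0;0 0 0.039 0;0 0 0.039 0"

```text
clock: 6.35
ee_pos: [0.5296, 0.3414, 0.0816]
orientation: [0.598, -3.083, 0.001]
contact_force: [0.2, 0.2, 0.5]
width: 0.998
gripper_force: 0.0
```

```bash
python3 go.py 30 98 81 90
```

```text
t 6.35 shaker mm [28.8 97.8] z 81.6 tool y heading in shaker deg 90.24 tilt z [-0.001 -0.001 -1.   ] F [0.2 0.2 0.5] w 0.998 gf 0.0 j6 0.08
tool shift [-0.0012  0.0002  0.0006] turn units 0.004
```

apply_moves:
  increments: "-0.001 0 -0.001 0;-0.001 0 -0.001 0;-0.001 0 -0.001 0;-0.001 0 -0.001 0;-0.001 0 -0.001 0"
  gripper: 1

```text
clock: 6.85
ee_pos: [0.5304, 0.3442, 0.0841]
orientation: [0.599, -3.084, -0.008]
contact_force: [-2.2, 3.6, 6.9]
width: 0.145
gripper_force: 51.2
```

apply_moves:
  increments: "0 0 0 0;0 0 0 0;0 0 0 0"

```text
clock: 7.15
ee_pos: [0.5304, 0.3441, 0.0842]
orientation: [-0.6, 3.084, 0.006]
contact_force: [-2.8, 4.0, 2.4]
width: 0.148
gripper_force: 60.3
```

apply_moves:
  increments: "0 0.002 0 0;0 0.002 0 0.12;0 0.002 0 0.24;0 0.002 0 0.36;0 0.002 0 0.48"

```text
clock: 7.65
ee_pos: [0.5305, 0.3434, 0.0842]
orientation: [0.195, 3.135, -0.003]
contact_force: [-1.5, -0.3, 3.4]
width: 0.149
gripper_force: 60.5
```

apply_moves:
  increments: "0 0 0 0.12;0 0 0 0.24;0 0 0 0.36;0 0 0 0.48;0 0 0 0.6"

```text
clock: 8.15
ee_pos: [0.5299, 0.3426, 0.0841]
orientation: [1.155, 2.921, -0.005]
contact_force: [-2.2, -2.1, 5.2]
width: 0.146
gripper_force: 60.6
```

```bash
python3 go.py 30 98 81 90; python3 -c "
from cell import r;s=r.get_state();print(s['wrist_torque'])"
```

```text
t 8.15 shaker mm [29.5 98.8] z 84.1 tool y heading in shaker deg 25.15 tilt z [-0.    -0.003 -1.   ] F [-2.2 -2.1  5.2] w 0.146 gf 60.6 j6 1.22
tool shift [-0.0009  0.0001  0.0031] turn units -1.0808
[-0.51384083  0.7116075   0.01393497]
```

The knob and finger have turned 65°. I'll let go, check the finger, then take the second grasp.

apply_moves:
  increments: "0 0 0 0;0 0 0 0;0 0 0 0;0 0 0 0;0 0 0 0"
  gripper: 0

```text
clock: 8.65
ee_pos: [0.5303, 0.3441, 0.0832]
orientation: [1.146, 2.925, -0.0]
contact_force: [0.1, -0.2, -0.5]
width: 0.975
gripper_force: 0.0
```

```bash
python3 go.py 30.5 99 83 25; python3 - <<'E'
from h import *
p,d=viewer.snapshot("side"); cv2.imwrite("pics/s3.png",cv2.resize(p[120:260,250:450],(800,560),interpolation=cv2.INTER_CUBIC))
E
```

```text
t 8.65 shaker mm [ 30.4 100. ] z 83.2 tool y heading in shaker deg 25.5 tilt z [-0. -0. -1.] F [ 0.1 -0.2 -0.5] w 0.975 gf 0.0 j6 1.22
tool shift [-0.001  -0.0004  0.0002] turn units 0.0083
```

View pics/s3.png

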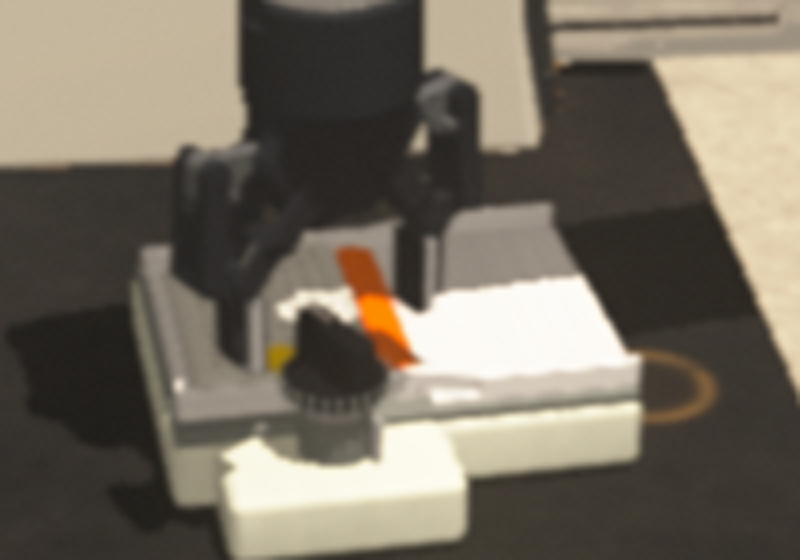

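The wing at (335,350) and the yellow finger at (280,355) have swung over the plate, with the open pads straddling the wing. Now the second grasp.

apply_moves:
  increments: "-0.001 0 0 0;-0.001 0 0 0;-0.001 0 0 0;-0.001 0 0 0;-0.001 0 0 0"
  gripper: 1

```text
clock: 9.2
ee_pos: [0.5303, 0.3426, 0.0836]
orientation: [-1.147, -2.924, 0.004]
contact_force: [-7.3, -5.5, 15.4]
width: 0.15
gripper_force: 53.4
```

apply_moves:
  increments: "0 0 0 0;0 0 0 0;0 0 0 0.12;0 0 0 0.24;0 0 0 0.36"

```text
clock: 9.7
ee_pos: [0.5298, 0.3422, 0.0838]
orientation: [-1.682, -2.653, 0.005]
contact_force: [-3.6, -5.0, 4.8]
width: 0.146
gripper_force: 59.9
```

apply_moves:
  increments: "0 0 0 0.12;0 0 0 0.24;0 0 0 0.36;0 0 0 0.48;0 0 0 0.6"

```text
clock: 10.2
ee_pos: [0.5287, 0.342, 0.0837]
orientation: [-2.419, -2.005, 0.009]
contact_force: [-7.3, -4.9, 7.1]
width: 0.142
gripper_force: 60.1
```

```bash
python3 go.py 30 98 81 -37; python3 -c "
from cell import r;s=r.get_state();print(s['wrist_torque'])"
```

```text
t 10.2 shaker mm [28.2 98.7] z 83.7 tool y heading in shaker deg -32.4 tilt z [-0.004 -0.003 -1.   ] F [-7.3 -4.9  7.1] w 0.142 gf 60.1 j6 2.23
tool shift [0.0004 0.0019 0.0027] turn units 0.0767
[-1.11668837  1.52455646  0.19605907]
```

apply_moves:
  increments: "0 0 0 0.08;0 0 0 0.08;0 0 0 0.08"

```text
clock: 10.5
ee_pos: [0.5285, 0.342, 0.0837]
orientation: [-2.496, -1.907, 0.009]
contact_force: [-7.6, -5.3, 6.6]
width: 0.148
gripper_force: 60.1
```

apply_moves:
  increments: "0 0 0 0;0 0 0 0;0 0 0 0;0 0 0 0;0 0 0 0"
  gripper: 0

```text
clock: 11.0
ee_pos: [0.5312, 0.3437, 0.0834]
orientation: [-2.496, -1.907, -0.001]
contact_force: [0.0, -0.3, -1.2]
width: 0.973
gripper_force: 0.0
```

apply_moves:
  increments: "0 0 -0.03 0;0 0 -0.07 0;0 0 -0.12 0;0 0 -0.12 0;0 0 -0.12 0"

```text
clock: 11.5
ee_pos: [0.5325, 0.3443, 0.2063]
orientation: [2.496, 1.907, 0.009]
contact_force: [0.2, -0.3, -0.7]
width: 0.997
gripper_force: 0.0
```

```bash
python3 go.py 30 -100 200 -37
```

```text
t 11.5 shaker mm [32.5 99.4] z 206.3 tool y heading in shaker deg -36.94 tilt z [ 0.005  0.003 -1.   ] F [ 0.2 -0.3 -0.7] w 0.997 gf 0.0 j6 2.3
tool shift [-0.1609  0.1178  0.0062] turn units 0.0011
```

apply_moves:
  increments: "-0.09 -0.12 0 0;-0.09 -0.12 0 0;-0.09 -0.12 0 0;-0.09 -0.12 0 0;-0.09 -0.12 0 0"

```text
clock: 12.0
ee_pos: [0.3896, 0.2874, 0.2014]
orientation: [-2.495, -1.908, 0.005]
contact_force: [0.4, 0.0, 0.3]
width: 1.0
gripper_force: 0.0
```

```bash
python3 look.py 54 61; python3 - <<'E'
from h import *
import go
p,d=viewer.snapshot("top"); X=cloud("top",d); X[...,2]-=.0015; q=(X[...,:2]-go.O)@go.S*1000; z=X[...,2]
for nm,k in(("wing",(z>.094)&(z<.108)&(abs(q[...,0]-30)<40)&(abs(q[...,1]-98)<40)),("finger",mask(p,(20,90,100),(35,255,255),(345,200,440,290))>0)):
    print(nm,k.sum(),rect(q[k]/1e3))
a=cv2.resize(p[170:345,335:515],(411,400),interpolation=cv2.INTER_CUBIC)
p,d=viewer.snapshot("side"); b=cv2.resize(p[140:280,270:406],(389,400),interpolation=cv2.INTER_CUBIC)
cv2.imwrite("pics/f.png",np.hstack([a,b]))
E
```

```text
t 12.0 shaker mm [-121.2   99.4] z 201.4 tool y heading in shaker deg -36.91 tilt z [-0.003 -0.001 -1.   ] F [0.4 0.  0.3] w 1.0 gf 0.0 j6 2.33
plate (array([45. ,  1.1]), array([ 83. , 125.1]), 0.7) [[  4.9 -59.2]
 [ 84.8  61.5]] z 57.8
slopes rad [ 0.0027 -0.0004]
t 12.05 shaker mm [-119.5   99.4] z 202.3 tool y heading in shaker deg -36.93 tilt z [-0.001 -0.    -1.   ] F [-0.3  0.4  0.6] w 0.995 gf 0.0 j6 2.33
wing 257 (array([29.9, 98.7]), array([46., 14.]), 53.25)
finger 106 (array([30.4, 62. ]), array([24.4, 13.5]), 85.47)
```

View pics/f.png

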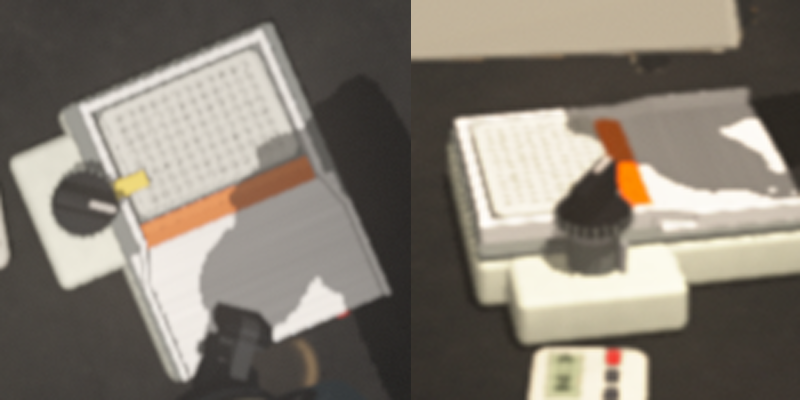

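The final views show the plate flat in the pocket and the yellow finger at (132,184) in the left crop, pointing to -y over it. The wing has gone about 37° past the finger, and the timer has not moved. The robot is clear, so I'm handing in.

```bash
python3 -c "
from cell import r;print(r.finish_job())"
```

```text
the job is handed in; nothing more can be done
None
```

Job handed in after about 12 s of robot time: the plate sits flat in the pocket, the finger is at its stop over it, the clutch slipped about 37° by camera measurement, and the arm was clear; no verdict was returned.

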